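# Close the cassette reader's covers and hold its bed raised

### The job

Two test cassettes lie in the small reader on the testing table. First press both of its hinged covers down until each clicks and stays shut by itself; only then swing the sprung cam lever on its side by the crossbar until it stands straight up, where the cam lifts the cassette bed highest. Finish while still holding the lever upright with the gripper's fingers (it springs back if let go), and leave the other things on the table where they are.

Things in the scene. Friction and masses are not known exactly. Their poses are not given: they have to be found in the camera images.
- reader: Grey reader fixed to the table, base 150 x 156 x 20 mm. Origin: on the table, midway between its side walls; +x to the hinge side, -x its front, +y left, +z up. Two covers side by side, hinged along y at x = 50, z = 60 mm. At each cover's free front edge stands a detent post (x -79 to -65 mm, 18 mm wide, top z = 70 mm) with a sprung ball. Cam lever on the right (-y) wall.
- cover_left (a joint): Hinge angle (rad) of the left (+y) cover: 0 = shut; grows as the free front edge rises. Starts ajar at 0.3 to 0.6 and stays there; if not latched a light spring lifts it again to about 0.15. Over the last 0.12 rad a detent must be pushed past, about 7 N straight down on the pad; then it snaps to 0 and stays.
- cover_right (a joint): The same for the right cover (-y side).
- cover_left_pad (a point): Where to press: top face of the left cover, mid-width, 80 mm from the hinge, 22 mm from the free edge. Cover 70 mm wide, 6 mm thick, 102 mm from hinge to edge: white frame, clear window, plain white strip 34 mm deep at the free edge. When shut the point lies at x = -30, y = 37, z = 63 mm of the reader.
- cover_right_pad (a point): The same on the right cover; when shut at x = -30, y = -37, z = 63 mm of the reader.
- cam_lever (a joint): Angle (rad) of the lever about its level axle, parallel to the reader's y: 0 = at rest, leaning to the front (-x), 15 degrees above level; grows as the crossbar rises and goes over to +x; 1.31 = straight up, highest lift; stop at 2.3, the bed sinks again past the top. A spring drives it back to 0 (2 to 3 N at the crossbar).
- lever_grip (a point): Middle of the lever's crossbar: black round bar 12 mm thick, 55 mm long, parallel to the reader's y, pointing outward (-y) from the end of the steel arm; 90 mm from the axle line, about 25 mm of bar free either side. At rest at x = -87, y = -130, z = 68 mm of the reader; upright at x = 0, y = -130, z = 135 mm. The bar may turn between fingers.
- lever_pivot (a point): Point of the lever's axle line, level in y with lever_grip (fixed to the reader at x = 0, y = -130, z = 45 mm): the crossbar circles it at 90 mm radius.
- lever_handle: The lever arm and its crossbar; origin on the axle line at x = 0, y = -80, z = 45 mm of the reader; turns with the lever.
- lift_bed (a joint): Height (m) of the aluminium cassette bed above its lowest place: 0 with the lever at rest, 0.010 with the lever straight up, less on either side.
- cassette_left: White test cassette 70 x 22 x 6 mm loose in the bed's left pocket under the left cover; origin centre of underside (z = 38 mm of the reader at the start, 48 mm when lifted). Not to be handled.
- cassette_right: The same in the right pocket under the right cover.
- pen: Bystander: black marker pen, 130 mm long, 13 mm thick, lying in front of the reader. Origin under its middle.
- spare_cassette: Bystander: a cassette 70 x 22 x 6 mm on the table left of the reader.
- sanitizer: Bystander: small clear bottle, 42 mm wide, 85 mm high, behind the reader. Origin at its foot.
- tube_rack: Bystander: white tube rack 100 x 160 mm, with tubes up to 76 mm high, far left. Origin at its foot.
- mask_box: Bystander: box 110 x 190 x 80 mm, right. Origin at its foot.

How it is judged (in metres and radians):
On the way, in this order (a step that is already met when the one before it is completed fails the run):
1. both covers shut in their detents, the lever still down (value of joint each of cover_left, cover_right below 0.03 rad and value of joint cam_lever below 0.3 rad), for 0.3 s.
2. the lever straight up and the bed lifted (value of joint cam_lever between 1.17 and 1.45 rad and value of joint lift_bed above 0.009 m), for 0.3 s.
At the end, for the whole second after the job is handed in: Both covers within 0.03 rad of shut; lever between 1.17 and 1.45 rad (straight up within 8 degrees) and still, the bed at least 9 mm up with both cassettes lifted on it (at least 7.5 mm), the fingers bearing on the lever with more than 1 N (all of step 2 and value of joint each of cover_left, cover_right below 0.03 rad and z of each of cassette_left, cassette_right in the frame of reader above 0.0455 m and velocity of joint cam_lever between -0.15 and 0.15 rad/s and contact force between the fingers and lever_handle above 1 N and horizontal distance between cassette_left and cassette_right below 0.085 m); the arm keeps its last pose, push and grip.
It fails at once if the lever is raised while a cover is not shut (value of joint cam_lever above 0.5 rad and value of joint any of cover_left, cover_right above 0.06 rad).
It fails at once if another thing on the table is shoved more than 30 mm (distance of any of pen, spare_cassette, sanitizer, tube_rack, mask_box from where it was at the start of the episode above 0.03 m).
It also fails if it takes over 46 s, if anything falls off the work surface, if the arm or the gripper's body presses on something with over 40 N, if the wrist force passes 120 N, or if a joint passes its speed limit or range.

### The arm

A 6-joint arm with a two-finger parallel gripper is mounted at the origin on the work surface. World frame = base frame: x ahead of the robot, y to its left, z up, the work surface at z = 0. Lengths are in mm, angles in rad, forces in N, time in s.
With the tool pointing down it reaches from about 350 to 800 mm from the base axis. Payload 7.3 kg.
Tool frame: the origin (TCP) lies at the very end of the fingers, on their centre line; the grasp point (between the pads) lies 19 mm behind it; z points along the fingers, y is the line along which they close (so a half turn about z gives the same grasp; the last joint's range is limited). The gripper opens to 85 mm and grips with 20 to 120 N. Pads are 22 mm wide; open, the fingers measure 114 mm over their backs; the gripper's body (76 mm by 85 mm) begins 54 mm behind the grasp point. The pads swing forward as they close: fully open they stand 13 mm farther back than shut.
Start: joints at [-1.458, 0.342, 1.524, -0, 1.275, -0.146], TCP at [134.38, -507.53, 231.322] pointing down, gripper open.
Joint ranges: [-2.53, 2.53], [-0.77, 2.02], [0.04, 2.7], [-1, 4.14], [0.28, 2.66], [-3.11, 3.11]. Speed limits (rad/s): [2.57, 2.57, 3.14, 3.14, 3.14, 3.14].

### API

Orientations are given as a 3x3 rotation matrix whose columns are the frame's x, y, z axes.
In Python, from workcell import manip gives the robot as it stands.
- The arm moves only by the tool move_arm, never from a script. Its argument "rows" is a list of rows, each a list of 3 entries, a list of its own where there are three numbers: the finger opening in m, from 0 to 0.0854, then the shift along the world's x, y, z in m, then the turn, a rotation vector about the world's x, y, z in rad. In form: [[claw, [x, y, z], [ax, ay, az]], ...]. A call has 1 to 8 rows; each row is the pose to reach, as a shift and turn from the pose commanded when the call began; what a row does not reach only later rows make up. A row lasts 1/10 s, in which the tool goes at most 50 mm and 8.59 degrees, less where a joint would pass 70% of its speed; a pose out of reach is approached as far as the arm can. A call with a gripper value outside its range is refused whole. The fingers move at their own pace and stop on an object; the grip force is fixed at half the most. Time passes only in rows, so rows that repeat a pose let the fingers close. It gives the time, the measured TCP pose, the force, the opening and the grip force at its end, in the units of the state.
- manip.observe(): the state, without advancing time (a new reading comes with each control period).
- manip.capture(name): name is "scene" or "top"; returns a dict with "color" (480x640x3 uint8, red, green, blue), "K" (3x3 intrinsics, pixels), "rvec" (rotation vector, rad) and "tvec" (3), from world to camera coordinates, as OpenCV has them. Camera axes: x right, y down, z forward; pixel columns grow to the right and rows downward; lengths in mm; the calibration is good to about 2 mm. A picture is of the moment at which its call begins. There is no depth.
- manip.hand_in(): hands the job in; it is judged then, once.
The state is a dict: "t": time; "q": joint angles; "joint_velocities": joint speeds; "joint_efforts": joint torques, N m; "eef_pos": TCP position; "tool_rot": TCP orientation; "wrist_force": force on the tool from outside, world axes, zero at the start; "wrist_torque": the same for the moment, N m; "grip_width": opening from 0.0 (shut) to 1.0 (fully open); "grip_force": force on a finger pad.
Only numpy, scipy, OpenCV 4.12 (cv2) and the standard library are available. Lean on these libraries where they do the work, as an engineer would, in place of code of your own. Each camera call takes 0.05 s, during which the arm holds its last target. There are 200 camera calls.

## Working session

There is one attempt and no reset: what is moved stays moved. The work goes in short steps, Python scripts to look and compute and a tool call to move; the robot and the scene stay as the last step left them, time stands still between calls to the robot, and variables do not carry over. Pictures are saved under pics/ and viewed, at most 10 in all, crops included, and the job is handed in when it is done.

Besides the shell and the picture viewer there is one more tool, called after "Request:" by a JSON object that holds its "op" and its "data", one argument or row to a line. move_arm: Moves the arm, as the interface text tells. Its arguments: {"type":"object","properties":{"rows":{"type":"array","items":{"type":"array"}}},"required":["rows"]}

```bash
mkdir -p pics; python3 - <<'E'
from workcell import manip
import cv2
for n in("scene","top"):
    c=manip.capture(n); cv2.imwrite(f"pics/{n}0.png",c["color"][:,:,::-1]); print(n,c["K"],c["rvec"],c["tvec"])
print(manip.observe())
E
```

```text
scene [[467.56093881   0.         313.10890533]
 [  0.         467.56093881 242.45752476]
 [  0.           0.           1.        ]] [ 1.98979039  1.02446789 -0.51100983] [-334.84306057 -196.10502297 1684.451689  ]
top [[514.04171337   0.         315.62472435]
 [  0.         514.04171337 237.55151963]
 [  0.           0.           1.        ]] [ 2.13917794 -2.09494315  0.1670176 ] [   6.44398683  590.4327969  1093.9402626 ]
{'t': 0.1, 'q': array([-1.45797511e+00,  3.42643161e-01,  1.52494059e+00, -4.11051048e-06,
        1.27539163e+00, -1.45984441e-01]), 'joint_velocities': array([ 0.00040752, -0.00192984, -0.0031071 , -0.00042634, -0.00060371,
       -0.00179946]), 'joint_efforts': array([ 2.32326776e-03, -4.34444940e+01, -2.46491414e+01, -1.95768571e-04,
        4.64800629e-03,  4.88522716e-06]), 'eef_pos': array([ 134.34806125, -507.14282358,  230.6939205 ]), 'tool_rot': array([[ 9.66696039e-01,  2.55927221e-01, -1.59576793e-04],
       [ 2.55927194e-01, -9.66695084e-01,  1.37348575e-03],
       [ 1.97250291e-04, -1.36858328e-03, -9.99999044e-01]]), 'wrist_force': array([0.15655328, 0.34525119, 0.30038642]), 'wrist_torque': array([0.04148728, 0.00126584, 0.03404232]), 'grip_force': 0.0, 'grip_width': 1.002770878558966}
```

View pics/scene0.png

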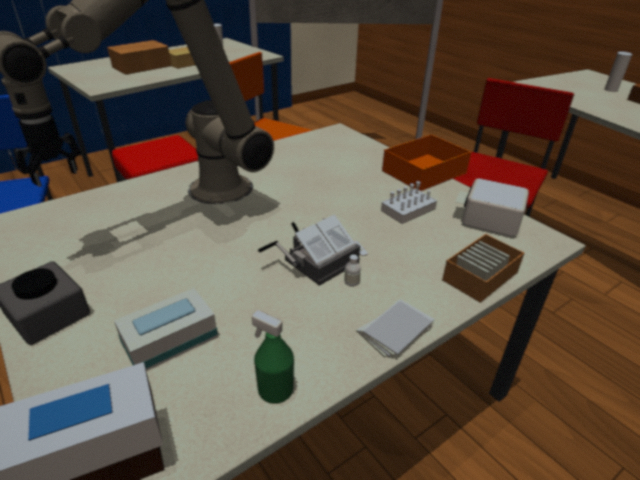

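View pics/top0.png

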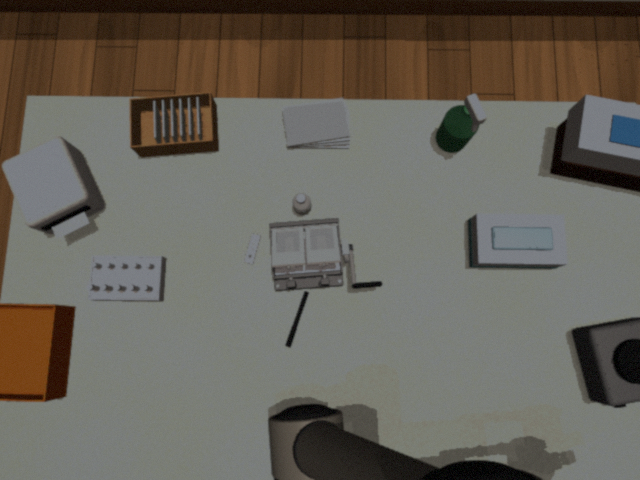

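The top view shows the reader at about (307,255) with its front toward the robot. The crossbar is at (367,284), the pen at (297,320) and the sanitizer at (302,203). I'll zoom in on both views.

```bash
cat > h.py <<'E'
import numpy as np,cv2
from workcell import manip
def cam(n):
    c=manip.capture(n); c["R"]=cv2.Rodrigues(np.array(c["rvec"],float))[0]; c["t"]=np.array(c["tvec"],float).ravel(); c["K"]=np.array(c["K"]); return c
def ray(c,uv):
    d=c["R"].T@np.linalg.inv(c["K"])@np.array([uv[0],uv[1],1.]); return -c["R"].T@c["t"],d
def plane(c,uv,z):
    o,d=ray(c,uv); return o+d*(z-o[2])/d[2]
def tri(c1,u1,c2,u2):
    o1,d1=ray(c1,u1);o2,d2=ray(c2,u2)
    s=np.linalg.lstsq(np.c_[d1,-d2],o2-o1,rcond=None)[0]
    a,b=o1+d1*s[0],o2+d2*s[1]; return (a+b)/2,np.linalg.norm(a-b)
def proj(c,P):
    return cv2.projectPoints(np.array(P,float).reshape(-1,3),np.array(c["rvec"],float),c["t"],c["K"],None)[0].reshape(-1,2)
def crop(c,x,y,w,h,s,name):
    cv2.imwrite(name,cv2.resize(c["color"][y:y+h,x:x+w,::-1],None,fx=s,fy=s,interpolation=cv2.INTER_CUBIC))
E
python3 - <<'E'
from h import *
a=cam("top");b=cam("scene")
i1=cv2.resize(a["color"][185:305,250:400,::-1],None,fx=5,fy=5,interpolation=cv2.INTER_CUBIC)
cv2.imwrite("pics/t1.png",i1)
crop(b,250,205,130,85,6,"pics/s1.png")
E
```

```text
(no output)
```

View pics/t1.png

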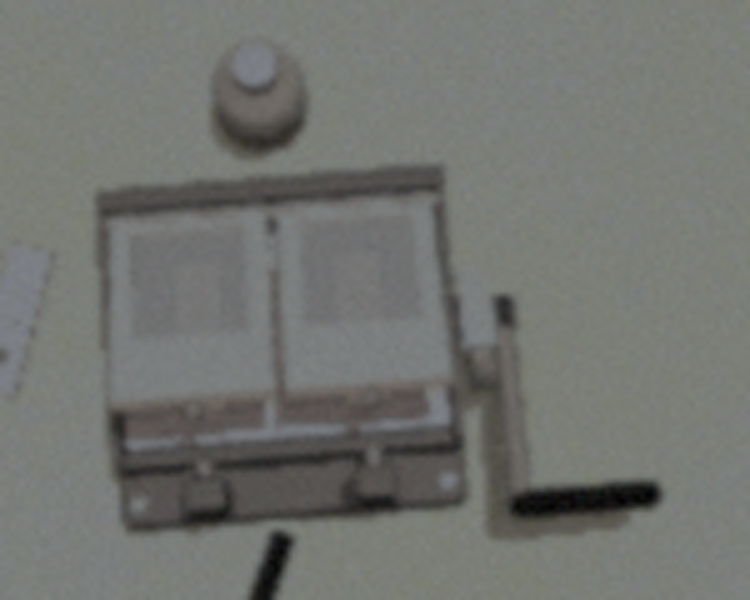

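View pics/s1.png

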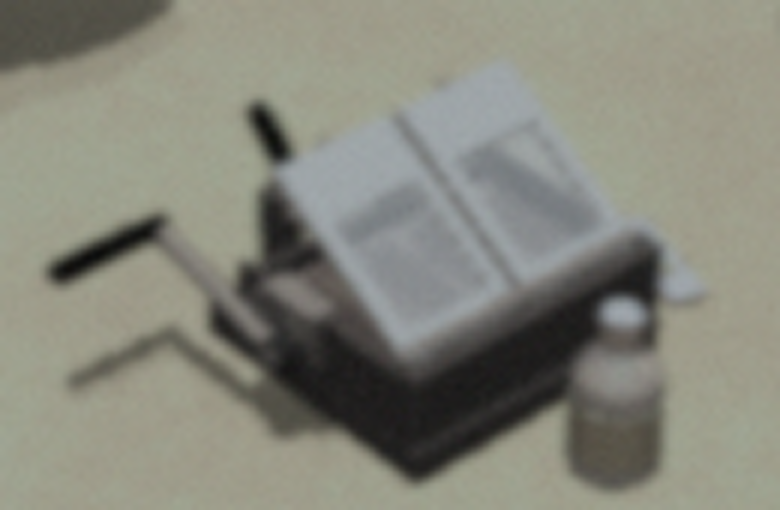

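```bash
python3 - <<'E'
from h import *
a=cam("top");b=cam("scene")
T=lambda x,y:(250+(x+.5)/5-.5,185+(y+.5)/5-.5)
S=lambda x,y:(250+(x+.5)/6-.5,205+(y+.5)/6-.5)
fl,fr=plane(a,T(128,527),20),plane(a,T(465,500),20)
print("front",fl,fr,np.linalg.norm(fl-fr))
g1,e1=tri(a,T(518,505),b,S(157,222)); g2,e2=tri(a,T(655,494),b,S(57,272))
print("bar",g1,e1,g2,e2)
for z in(60,68,76): print(plane(a,T(586.5,499),z))
y=(fl-fr)[:2];y=y/np.linalg.norm(y);yb=(g1-g2)[:2];yb/=np.linalg.norm(yb)
print("yaw",np.degrees(np.arctan2(-y[0],y[1])),np.degrees(np.arctan2(-yb[0],yb[1])))
yaw=np.arctan2(-y[0],y[1])
R=np.array([[np.cos(yaw),-np.sin(yaw),0],[np.sin(yaw),np.cos(yaw),0],[0,0,1]])
g=(g1+g2)/2
print("origin from bar",g-R@[-87,-130,68]," from front",(fl+fr)/2-R@[-75,0,20])
O=(g-R@[-87,-130,68]+(fl+fr)/2-R@[-75,0,20])/2;O[2]=0
# check: project ponts
for n,P in dict(hingeL=[50,74,60],hingeR=[50,-74,60],fl=[-75,78,20],fr=[-75,-78,20],bl=[75,78,20],br=[75,-78,20],grip=[-87,-130,68],piv=[0,-130,45],postL=[-72,37,70],postR=[-72,-37,70]).items():
    W=O+R@P; p=proj(a,W)[0];q=proj(b,W)[0]
    print(n,W.round(1),"topcrop",((p-[250,185])*5).round(),"scenecrop",((q-[250,205])*6).round())
for th in(.3,.4,.5,.6):
    e=O+R@[50-102*np.cos(th),2,60+102*np.sin(th)]; 
    p=proj(a,e)[0];q=proj(b,e)[0]; print(th,((p-[250,185])*5).round(),((q-[250,205])*6).round())
E
```

```text
front [474.05652411 108.1997883   20.        ] [489.4372984  -43.76426061  20.        ] 152.7404346529211
bar [483.10082254 -65.15618124  71.49500847] 0.1879307092464432 [ 489.54519818 -123.3290108    71.2381565 ] 1.5986724374855856
[487.39754559 -95.42675489  60.        ]
[486.67025994 -94.80950296  68.        ]
[485.94297428 -94.19225103  76.        ]
yaw 5.779410318691915 6.3214410086909085
origin from bar [559.78994544  43.85740199   3.36658248]  from front [556.36568325  39.77017179   0.        ]
hingeL [600.4 120.5  60. ] topcrop [100. 233.] scenecrop [625. 227.]
hingeR [615.3 -26.8  60. ] topcrop [431. 207.] scenecrop [390. 355.]
fl [475.6 111.9  20. ] topcrop [118. 521.] scenecrop [448. 180.]
fr [491.3 -43.3  20. ] topcrop [462. 494.] scenecrop [207. 301.]
bl [624.8 127.   20. ] topcrop [ 97. 198.] scenecrop [664. 316.]
br [640.6 -28.2  20. ] topcrop [434. 170.] scenecrop [420. 456.]
grip [484.6 -96.3  68. ] topcrop [588. 502.] scenecrop [ 99. 250.]
piv [571.2 -87.5  45. ] topcrop [565. 312.] scenecrop [220. 380.]
postL [482.7  71.4  70. ] topcrop [200. 498.] scenecrop [393. 129.]
postR [490.2  -2.2  70. ] topcrop [371. 484.] scenecrop [276. 185.]
0.3 [275. 430.] [373. 142.]
0.4 [273. 419.] [378. 128.]
0.5 [272. 406.] [385. 115.]
0.6 [270. 391.] [393. 104.]
```

The pose checks out in both views: origin about (557,41), yaw about 5.9°, and both covers at about 0.55–0.6 rad. I'll close the fingers and go over to the right cover.

Request:
{"op": "move_arm", "data": {
  "rows": [
    [0, [0.413, 0.51, -0.05], [0, 0, -0.155]],
    [0, [0.413, 0.51, -0.05], [0, 0, -0.155]],
    [0, [0.413, 0.51, -0.05], [0, 0, -0.155]],
    [0, [0.413, 0.51, -0.05], [0, 0, -0.155]],
    [0, [0.413, 0.51, -0.05], [0, 0, -0.155]],
    [0, [0.413, 0.51, -0.05], [0, 0, -0.155]],
    [0, [0.413, 0.51, -0.05], [0, 0, -0.155]],
    [0, [0.413, 0.51, -0.05], [0, 0, -0.155]]
  ]
}}

```text
t: 1.1
eef_pos: [386.0, -196.4, 201.1]
tool_rot: [[0.995, 0.103, 0.001], [0.103, -0.995, -0.001], [0.001, 0.001, -1.0]]
wrist_force: [1.0, -1.0, -0.1]
grip_width: 0.002
grip_force: 0.0
```

Request:
{"op": "move_arm", "data": {
  "rows": [
    [0, [0.161, 0.199, -0.02], [0, 0, 0]],
    [0, [0.161, 0.199, -0.02], [0, 0, 0]],
    [0, [0.161, 0.199, -0.02], [0, 0, 0]],
    [0, [0.161, 0.199, -0.02], [0, 0, 0]],
    [0, [0.161, 0.199, -0.02], [0, 0, 0]],
    [0, [0.161, 0.199, -0.02], [0, 0, 0]],
    [0, [0.161, 0.199, -0.07], [0, 0, 0]],
    [0, [0.161, 0.199, -0.07], [0, 0, 0]]
  ]
}}

```text
t: 1.9
eef_pos: [542.1, 1.6, 126.0]
tool_rot: [[0.994, 0.104, -0.011], [0.104, -0.995, 0.001], [-0.011, -0.002, -1.0]]
wrist_force: [-0.8, 0.3, -0.9]
grip_width: 0.0
grip_force: 0.0
```

```bash
python3 - <<'E'
from h import *
b=cam("scene"); crop(b,240,160,150,120,5,"pics/s2.png"); o=manip.observe(); print(o["t"],o["eef_pos"],o["wrist_force"])
E
```

```text
1.95 [543.65455337   1.01530077 128.8322812 ] [-0.14789777 -0.95744802  0.05327674]
```

View pics/s2.png

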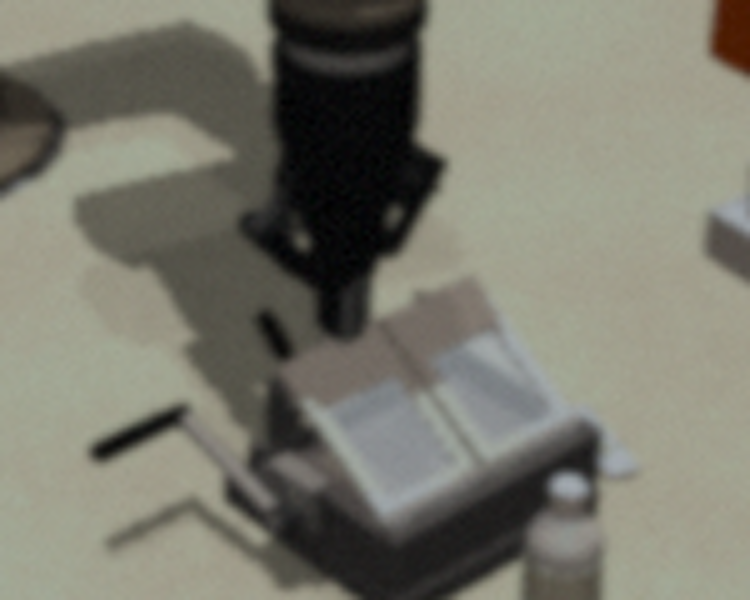

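The closed tip, at (345,335) in the crop, hovers just above the right cover's white strip. I'll press along the pad's arc.

Request:
{"op": "move_arm", "data": {
  "rows": [
    [0, [0.0, 0, -0.015], [0, 0, 0]],
    [0, [-0.003, 0, -0.025], [0, 0, 0]],
    [0, [-0.006, 0, -0.035], [0, 0, 0]],
    [0, [-0.009, -0.001, -0.045], [0, 0, 0]],
    [0, [-0.012, -0.001, -0.053], [0, 0, 0]],
    [0, [-0.014, -0.002, -0.06], [0, 0, 0]],
    [0, [-0.015, -0.002, -0.065], [0, 0, 0]],
    [0, [-0.015, -0.002, -0.068], [0, 0, 0]]
  ]
}}

```text
t: 2.75
eef_pos: [530.6, -1.1, 62.5]
tool_rot: [[0.995, 0.104, -0.001], [0.104, -0.995, -0.0], [-0.001, -0.0, -1.0]]
wrist_force: [-2.4, 0.5, 8.2]
grip_width: -0.001
grip_force: 3.8
```

Request:
{"op": "move_arm", "data": {
  "rows": [
    [0, [0, 0.001, -0.002], [0, 0, 0]],
    [0, [0, 0.001, -0.003], [0, 0, 0]],
    [0, [0, 0.001, -0.003], [0, 0, 0]]
  ]
}}

```text
t: 3.05
eef_pos: [530.7, -0.9, 62.0]
tool_rot: [[0.995, 0.104, -0.0], [0.104, -0.995, -0.002], [-0.0, 0.002, -1.0]]
wrist_force: [-8.4, -3.6, 20.5]
grip_width: 0.002
grip_force: 10.1
```

Force rose to 20 N with no further travel, so the right cover is shut. Next is the left one.

Request:
{"op": "move_arm", "data": {
  "rows": [
    [0, [0, 0, 0.05], [0, 0, 0]],
    [0, [0, 0, 0.1], [0, 0, 0]],
    [0, [0.009, 0.05, 0.1], [0, 0, 0]],
    [0, [0.009, 0.076, 0.1], [0, 0, 0]],
    [0, [0.009, 0.076, 0.072], [0, 0, 0]],
    [0, [0.009, 0.076, 0.072], [0, 0, 0]]
  ]
}}

```text
t: 3.65
eef_pos: [537.8, 76.7, 129.3]
tool_rot: [[0.994, 0.105, -0.006], [0.105, -0.994, -0.0], [-0.006, -0.0, -1.0]]
wrist_force: [-0.5, 0.4, 0.4]
grip_width: -0.004
grip_force: 0.0
```

Request:
{"op": "move_arm", "data": {
  "rows": [
    [0, [0.0, 0, -0.015], [0, 0, 0]],
    [0, [-0.003, 0, -0.025], [0, 0, 0]],
    [0, [-0.006, 0, -0.035], [0, 0, 0]],
    [0, [-0.009, -0.001, -0.045], [0, 0, 0]],
    [0, [-0.012, -0.001, -0.053], [0, 0, 0]],
    [0, [-0.014, -0.002, -0.06], [0, 0, 0]],
    [0, [-0.015, -0.002, -0.066], [0, 0, 0]],
    [0, [-0.015, -0.002, -0.069], [0, 0, 0]]
  ]
}}

```text
t: 4.45
eef_pos: [524.6, 73.9, 62.5]
tool_rot: [[0.995, 0.104, -0.001], [0.104, -0.995, -0.0], [-0.001, 0.0, -1.0]]
wrist_force: [-2.4, -0.7, 9.5]
grip_width: -0.001
grip_force: 5.1
```

Request:
{"op": "move_arm", "data": {
  "rows": [
    [0, [0, 0.001, -0.002], [0, 0, 0]],
    [0, [0, 0.001, -0.003], [0, 0, 0]],
    [0, [0, 0.001, -0.003], [0, 0, 0]]
  ]
}}

```text
t: 4.75
eef_pos: [524.7, 74.1, 62.1]
tool_rot: [[0.995, 0.104, -0.0], [0.104, -0.995, -0.002], [-0.0, 0.002, -1.0]]
wrist_force: [-8.6, -4.5, 20.8]
grip_width: 0.006
grip_force: 10.3
```

Request:
{"op": "move_arm", "data": {
  "rows": [
    [0.07, [0, 0, 0.05], [0, 0, 0]],
    [0.07, [0, 0, 0.1], [0, 0, 0]],
    [0.07, [-0.01, -0.05, 0.12], [0, 0, 0]],
    [0.07, [-0.02, -0.1, 0.12], [0, 0, 0]],
    [0.07, [-0.038, -0.14, 0.12], [0, 0, 0]],
    [0.07, [-0.038, -0.168, 0.12], [0, 0, 0]],
    [0.07, [-0.038, -0.168, 0.12], [0, 0, 0]]
  ]
}}

```text
t: 5.45
eef_pos: [486.8, -96.3, 180.3]
tool_rot: [[0.995, 0.099, 0.001], [0.099, -0.995, -0.001], [0.001, 0.001, -1.0]]
wrist_force: [-0.4, 0.7, 0.5]
grip_width: 0.825
grip_force: 0.0
```

```bash
python3 - <<'E'
from h import *
b=cam("scene"); a=cam("top")
crop(b,240,160,150,120,5,"pics/s3.png"); o=manip.observe(); print(o["t"],o["eef_pos"],o["q"])
# scene black bar mask
m=(a["color"].max(2)<45).astype(np.uint8); print(a["color"][284,367])
E
```

```text
5.55 [486.96077921 -93.38038653 179.94372581] [-3.44302649e-01  3.38873518e-01  1.68156477e+00  2.44069236e-04
  1.12125061e+00  1.12427758e+00]
[39 37 34]
```

View pics/s3.png

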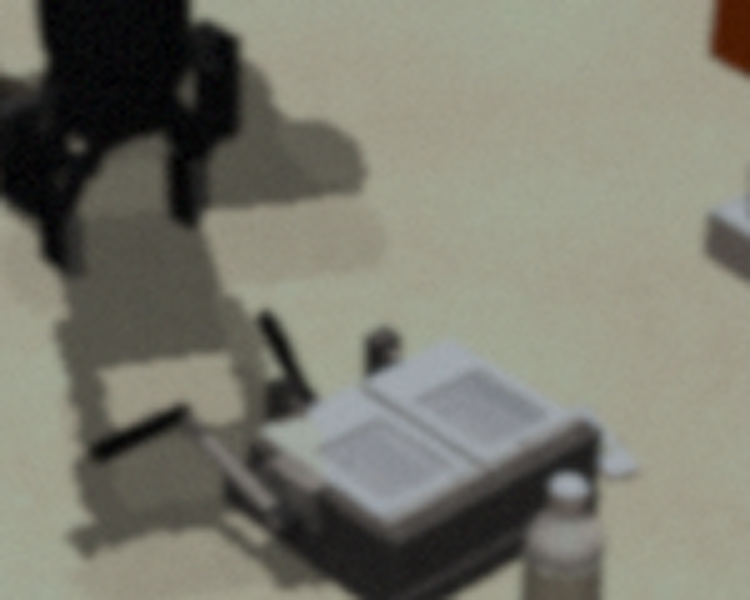

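Both covers lie shut and the lever is still at rest, with its bar at (95–185, 410–455) in the crop. I'll turn the gripper 90° and descend on the bar.

Request:
{"op": "move_arm", "data": {
  "rows": [
    [0.06, [0, 0, 0], [0, 0, 0.149]],
    [0.06, [0, 0, 0], [0, 0, 0.298]],
    [0.06, [0, 0, 0], [0, 0, 0.447]],
    [0.06, [0, 0, 0], [0, 0, 0.596]],
    [0.06, [0, 0, 0], [0, 0, 0.745]],
    [0.06, [0, 0, 0], [0, 0, 0.894]],
    [0.06, [0, 0, 0], [0, 0, 1.043]],
    [0.06, [0, 0, 0], [0, 0, 1.192]]
  ]
}}

```text
t: 6.35
eef_pos: [487.2, -91.5, 179.8]
tool_rot: [[0.264, 0.965, -0.0], [0.965, -0.264, 0.0], [0.0, -0.0, -1.0]]
wrist_force: [-0.1, 0.1, -0.9]
grip_width: 0.703
grip_force: 0.0
```

Request:
{"op": "move_arm", "data": {
  "rows": [
    [0.06, [0, 0, 0], [0, 0, 0.149]],
    [0.06, [0, 0, 0], [0, 0, 0.298]],
    [0.06, [0, 0, -0.03], [0, 0, 0.379]],
    [0.06, [0, 0, -0.06], [0, 0, 0.379]],
    [0.06, [0, 0, -0.06], [0, 0, 0.379]]
  ]
}}

```text
t: 6.85
eef_pos: [484.8, -90.9, 116.8]
tool_rot: [[-0.106, 0.994, -0.007], [0.994, 0.106, 0.003], [0.003, -0.007, -1.0]]
wrist_force: [-0.5, 0.1, 1.3]
grip_width: 0.702
grip_force: 0.0
```

```bash
python3 - <<'E'
from h import *
b=cam("scene"); a=cam("top")
i=np.hstack([cv2.resize(c["color"][y:y+90,x:x+90,::-1],None,fx=4,fy=4,interpolation=cv2.INTER_CUBIC) for c,x,y in((b,230,190),(a,320,220))])
cv2.imwrite("pics/c4.png",i); o=manip.observe(); print(o["t"],o["eef_pos"],o["tool_rot"])
E
```

```text
6.95 [487.15806732 -92.09313792 120.20994229] [[-1.05046904e-01  9.94466929e-01 -8.21530949e-04]
 [ 9.94467130e-01  1.05047289e-01  4.40460134e-04]
 [ 5.24322636e-04 -7.70716552e-04 -9.99999566e-01]]
```

View pics/c4.png

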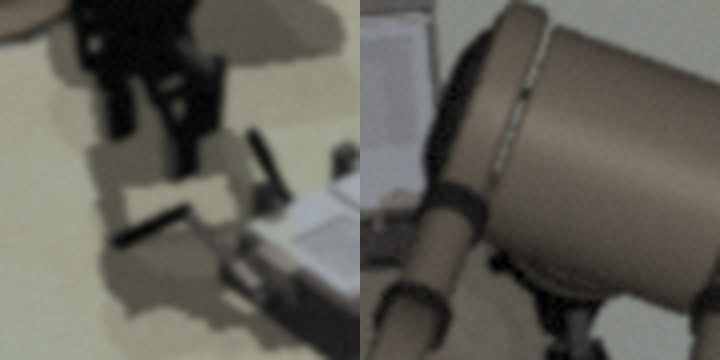

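The fingers straddle the bar, which is at (115–190, 210–245) in the left half. The arm hides it in the top view. I'll descend, then close.

Request:
{"op": "move_arm", "data": {
  "rows": [
    [0.06, [0, -0.003, -0.03], [0, 0, 0]],
    [0.06, [0, -0.003, -0.055], [0, 0, 0]],
    [0.06, [0, -0.003, -0.07], [0, 0, 0]],
    [0.06, [0, -0.003, -0.07], [0, 0, 0]],
    [0, [0, -0.003, -0.07], [0, 0, 0]],
    [0, [0, -0.003, -0.07], [0, 0, 0]],
    [0, [0, -0.003, -0.07], [0, 0, 0]],
    [0, [0, -0.003, -0.07], [0, 0, 0]]
  ]
}}

```text
t: 7.75
eef_pos: [487.2, -96.3, 50.9]
tool_rot: [[-0.104, 0.995, 0.001], [0.995, 0.104, -0.001], [-0.001, 0.001, -1.0]]
wrist_force: [-3.1, -0.4, 5.5]
grip_width: 0.115
grip_force: 58.4
```

Request:
{"op": "move_arm", "data": {
  "rows": [
    [0, [0.002, 0, 0.0075], [0, 0, 0]],
    [0, [0.0054, 0.0006, 0.0147], [0, 0, 0]],
    [0, [0.009, 0.001, 0.0217], [0, 0, 0]],
    [0, [0.0131, 0.0014, 0.0283], [0, 0, 0]],
    [0, [0.018, 0.0019, 0.0345], [0, 0, 0]],
    [0, [0.0232, 0.0024, 0.0403], [0, 0, 0]],
    [0, [0.0232, 0.0024, 0.0403], [0, 0, 0]]
  ]
}}

```text
t: 8.45
eef_pos: [507.8, -94.3, 91.4]
tool_rot: [[-0.105, 0.994, -0.006], [0.995, 0.105, -0.001], [-0.0, -0.006, -1.0]]
wrist_force: [-13.1, -6.5, 9.8]
grip_width: 0.116
grip_force: 58.8
```

Request:
{"op": "move_arm", "data": {
  "rows": [
    [0, [0.0045, 0.0005, 0.0065], [0, 0, 0]],
    [0, [0.0107, 0.001, 0.0115], [0, 0, 0]],
    [0, [0.0172, 0.0016, 0.0158], [0, 0, 0]],
    [0, [0.0242, 0.0024, 0.0195], [0, 0, 0]],
    [0, [0.0315, 0.0032, 0.0225], [0, 0, 0]],
    [0, [0.0392, 0.004, 0.0248], [0, 0, 0]],
    [0, [0.0392, 0.004, 0.0248], [0, 0, 0]]
  ]
}}

```text
t: 9.15
eef_pos: [550.1, -90.4, 117.8]
tool_rot: [[-0.104, 0.995, 0.002], [0.995, 0.104, -0.002], [-0.002, 0.002, -1.0]]
wrist_force: [-5.7, -2.0, 13.6]
grip_width: 0.117
grip_force: 61.0
```

Request:
{"op": "move_arm", "data": {
  "rows": [
    [0, [0.0075, 0.0008, 0.0025], [0, 0, 0]],
    [0, [0.015, 0.0016, 0.004], [0, 0, 0]],
    [0, [0.0225, 0.0024, 0.0045], [0, 0, 0]],
    [0, [0.0225, 0.0024, 0.0045], [0, 0, 0]],
    [0, [0.0225, 0.0024, 0.0045], [0, 0, 0]],
    [0, [0.0225, 0.0024, 0.0045], [0, 0, 0]]
  ]
}}

```text
t: 9.75
eef_pos: [571.5, -88.1, 121.1]
tool_rot: [[-0.104, 0.995, -0.001], [0.995, 0.104, -0.002], [-0.001, -0.001, -1.0]]
wrist_force: [-4.8, -3.9, 5.6]
grip_width: 0.111
grip_force: 60.4
```

```bash
python3 - <<'E'
from h import *
b=cam("scene")
crop(b,230,160,160,120,5,"pics/s5.png"); o=manip.observe(); print(o["t"],o["eef_pos"],o["wrist_force"],o["grip_force"])
O=np.array([557.5,41,0]);y=np.radians(5.9);R=cv2.Rodrigues(np.array([0,0,y]))[0]
for P in([0,-103,135],[0,-157,135],[0,-103,45]): print((proj(b,O+R@P)[0]-[230,160])*5)
E
```

```text
9.8 [571.49133117 -88.10206215 121.04014906] [-5.03441111 -4.39507462  5.79641737] 60.43044626712799
[319.0508586  383.47207043]
[236.51526835 423.48246986]
[320.85154507 520.98474958]
```

View pics/s5.png

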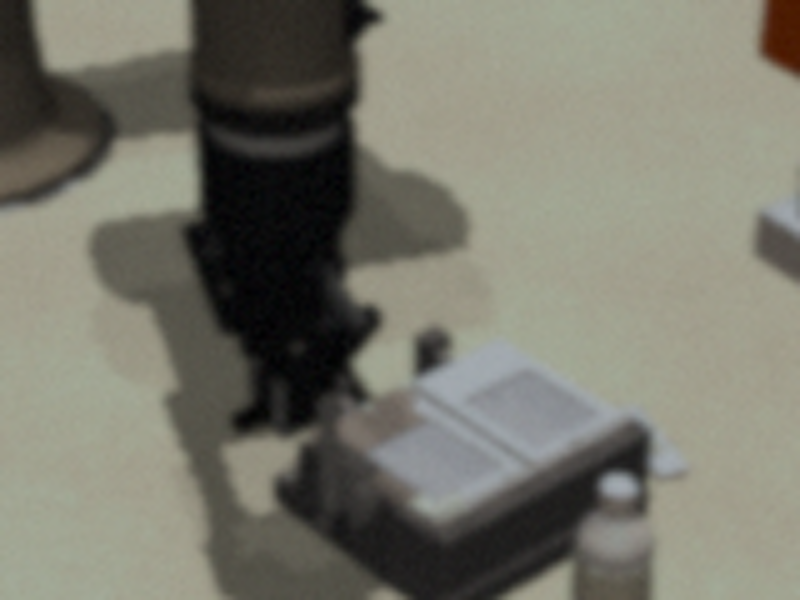

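The steel arm stands vertical at x≈330 in the crop, both covers are shut, and the fingers hold the bar at 60 N. I'll hold briefly, then hand in.

Request:
{"op": "move_arm", "data": {
  "rows": [
    [0, [0.001, 0, 0], [0, 0, 0]],
    [0, [0.001, 0, 0], [0, 0, 0]],
    [0, [0.001, 0, 0], [0, 0, 0]],
    [0, [0.001, 0, 0], [0, 0, 0]],
    [0, [0.001, 0, 0], [0, 0, 0]]
  ]
}}

```text
t: 10.3
eef_pos: [572.1, -88.1, 121.1]
tool_rot: [[-0.104, 0.995, -0.001], [0.995, 0.104, -0.001], [-0.001, -0.001, -1.0]]
wrist_force: [-5.5, -3.9, 6.1]
grip_width: 0.113
grip_force: 60.5
```

```bash
python3 -c "
from workcell import manip
print(manip.hand_in())"
```

```text
the job is handed in; nothing more can be done
None
```

I pressed both covers shut, then swung the lever upright and handed the job in at about 10.3 s with the fingers still gripping it at about 60 N; the hand-in gave no verdict, and the bed height and cassettes were not measured directly.

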